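Slide the work pot under the microscope and bar it in

TASK

Slide the work pot with the brass insert and red handle sideways along the plate, without lifting or tipping it, until it stands inside the green ring under the microscope; do not bump the microscope. Then lay the retaining bar across the two black saddles on the robot's side of the plate, down between the lips of both and with an end sticking out past each; set it down, do not let it drop. Leave the other pot and the jar where they are.

Things in the scene. Friction and masses are not known exactly. Their poses are not given: they have to be found in the camera images.
- station: Fixed aluminium glide plate on the bench, x -170 to +105 mm, y -190 to +190 mm, 12 mm thick. Origin on the bench under the green ring; x points away from the robot (within 0.12 rad), z up. Painted rings, 104 mm outer, 92 mm inner diameter, at x 0: green at y 0, yellow at y -135 and +135 mm. Carries two saddles (see seat) and the microscope.
- scope: White stereo microscope fixed over the green ring; origin and axes as station. Heights above the plate: ring light 90 mm across, underside at 132 mm; above it, from 190 mm up, a body x -65 to +55 mm, 85 mm wide; top 340 mm. Post at x +140 mm, eyepieces lean to +x. No room under it for an upright gripper at the pot handle: lean the tool back 25 to 45 degrees towards the robot.
- spot (a point): Centre of the green ring, on the plate's top face.
- seat (a point): Midpoint between the two black saddles, on their floor level (22 mm above the plate, 34 mm above the bench), at x -145 mm of the station; axes as the station's. The underside centre of the bar belongs here. Saddles at y -75 and +75 mm, each 20 mm long in y, with lips 10 mm high, 5 mm thick on the -x and +x sides, slot 26 mm wide, open along y.
- brass_pot: Loose dark steel work pot, 0.6 kg, 80 mm across, 46 mm tall, with a 34 mm square brass insert 8 mm proud of its top; starts in a yellow ring. Origin at the centre of its underside, z up. Red level bar handle on its -x side (towards the robot, within 0.4 rad): 16 mm wide (y), 16 mm high, centre line 38 mm above the underside, from the wall (x -40) to x -85 mm.
- steel_pot: The other work pot, same shape and size and axes, with a silvery insert and a black handle, in the other yellow ring. Bystander.
- bar: Loose steel retaining bar with a 60 mm orange sleeve in the middle: 20 mm wide (x), 200 mm long (y), 18 mm high (z), 0.19 kg. Origin at the centre of its underside. Starts on the bench left or right of the plate, pointing roughly away from the robot. Either end may go either way.
- jar: Loose amber glass jar with blue cap, 52 mm across, 60 mm tall, origin at the centre of its underside. Stands on the bench on the side where the bar is not. Bystander. (A fixed blue parts bin, 70 mm tall, stands out of the way at the far left of the bench.)
Not all that is in view belongs to the job. There is more than one size of the bar; the job needs the largest. What is shaped like the brass_pot but white is not meant.

How it is judged:
On the way, in this order (a step that is already met when the one before it is completed fails the run):
1. the brass pot stands in the green ring under the microscope (horizontal distance between brass_pot and spot below 0.008 m and z of brass_pot in the frame of spot between -0.003 and 0.003 m and angle between brass_pot's own z axis and vertical below 0.05 rad and linear speed of brass_pot below 0.02 m/s), for 0.2 s.
2. the bar lies in both saddles (x of bar in the frame of seat between -0.005 and 0.005 m and y of bar in the frame of seat between -0.018 and 0.018 m and z of bar in the frame of seat between -0.003 and 0.003 m and angle between the y axis of bar and the y axis of station, either way round below 0.08 rad and angle between bar's own z axis and vertical below 0.05 rad), for 0.2 s.
At the end, for the whole second after the job is handed in: The brass pot stands flat on the plate, its centre within 8 mm of the green ring's centre, and the bar lies level in both saddles between the lips (within 5 mm across, 18 mm along, 3 mm in height and 0.08 rad of the saddles' line), both at rest (all of step 2 and horizontal distance between brass_pot and spot below 0.008 m and z of brass_pot in the frame of spot between -0.003 and 0.003 m and angle between brass_pot's own z axis and vertical below 0.05 rad and linear speed of each of brass_pot, bar below 0.01 m/s); the robot touches nothing.
It fails at once if the brass pot is lifted off the plate by more than 6 mm, tipped by more than 0.15 rad, or leaves the plate (z of brass_pot in the frame of spot above 0.006 m or z of brass_pot in the frame of spot below -0.006 m or angle between brass_pot's own z axis and vertical above 0.15 rad).
It fails at once if the microscope is bumped (more than 3 N) (contact force between any of the arm, the fingers, bar, brass_pot and scope above 3 N).
It fails at once if the other pot or the jar is moved by more than 15 mm (distance of any of steel_pot, jar from where it was at the start of the episode above 0.015 m).
It fails at once if the bar is dropped (it falls freely by more than about 15 mm) (contact force between the fingers and bar below 0.05 N and linear speed of bar above 0.55 m/s).
It also fails if it takes over 72 s, if anything falls off the work surface, if the arm or the gripper's body presses on something with over 40 N, if the wrist force passes 120 N, or if a joint passes its speed limit or range.

ROBOT

A 7-joint arm with a two-finger parallel gripper is mounted at the origin on the work surface. World frame = base frame: x ahead of the robot, y to its left, z up, the work surface at z = 0. Lengths are in m, angles in rad, forces in N, time in s.
With the tool pointing down it reaches from about 0.35 to 0.9 m from the base axis. Payload 19.9 kg.
Tool frame: the origin (TCP) lies at the very end of the fingers, on their centre line; the grasp point (between the pads) lies 19 mm behind it; z points along the fingers, y is the line along which they close (so a half turn about z gives the same grasp; the last joint's range is limited). The gripper opens to 85 mm and grips with 20 to 120 N. Pads are 22 mm wide; open, the fingers measure 114 mm over their backs; the gripper's body (76 mm by 85 mm) begins 54 mm behind the grasp point. The pads swing forward as they close: fully open they stand 13 mm farther back than shut.
Start: joints at [-1.357, 0.417, -0.01, 1.614, 0.005, 1.111, -0.053], TCP at [0.158, 0.605, 0.231] pointing down, gripper open.
Joint ranges: [-2.81, 2.81], [-0.39, 2.02], [-1.27, 1.25], [0.06, 2.57], [-1.19, 4.33], [0.19, 2], [-2.82, 2.82]. Speed limits (rad/s): [1.89, 1.89, 2.39, 2.39, 3.01, 3.01, 3.01].

INTERFACE

Orientations are given as a rotation vector (axis times angle).
In Python, from plant import telemetry, cams, finish_job gives the robot as it stands.
- The arm moves only by the shell command python3 -m inch 'ROWS' [OPENING] [FORCE]. ROWS is JSON, a list of rows, each a list of 4 numbers: the shift along the world's x, y, z in mm, then the turn about the world's z in degrees. In form: [[tx, ty, tz, spin], ...]. A call has 1 to 10 rows; each row is the pose to reach, as a shift and turn from the pose commanded when the call began; what a row does not reach only later rows make up. A row lasts 1/8 s, in which the tool goes at most 62.5 mm and 10.7 degrees, less where a joint would pass 70% of its speed; a pose out of reach is approached as far as the arm can. A call with a gripper value outside its range is refused whole. OPENING is the closure, from 0 (fully open) to 1 (shut), set as the call begins (- or left out, the last holds). The fingers move at their own pace and stop on an object; FORCE is the grip in N (left out, the last holds). Time passes only in rows, so rows that repeat a pose let the fingers close. It gives the time, the measured TCP pose, the force, the opening and the grip force at its end, in the units of the state.
- telemetry.read_state(): the state, without advancing time (a new reading comes with each control period).
- cams.grab_frame(name): name is "scene" or "top" or "wrist"; returns the picture (400x640x3 uint8, red, green, blue); there is no depth.
- cams.camera_info(name): a dict with "fx", "fy", "cx", "cy" (pixels), "extrinsics" (4x4, takes a point from camera to world coordinates). Camera axes: x right, y down, z forward; pixel columns grow to the right and rows downward; lengths in m; the calibration is good to about 2 mm. A picture is of the moment at which its call begins: read the wrist's pose just before it. camera_info takes no time and is no camera call; for the wrist camera it gives the pose at the moment of the call.
- finish_job(): hands the job in; it is judged then, once.
The state is a dict: "time_s": time; "joints": joint angles; "dq": joint speeds; "joint_efforts": joint torques, N m; "tool_pos": TCP position; "orientation": TCP orientation; "contact_force": force on the tool from outside, world axes, zero at the start; "moment": the same for the moment, N m; "grip_width": opening from 0.0 (shut) to 1.0 (fully open); "grasp_force": force on a finger pad.
Only numpy, scipy, OpenCV 4.12 (cv2) and the standard library are available. Lean on these libraries where they do the work, as an engineer would, in place of code of your own. Each camera call takes 0.05 s, during which the arm holds its last target. There are 200 camera calls.

## Working session

There is one attempt and no reset: what is moved stays moved. The work goes in short steps, Python scripts to look and compute and a shell command to move; the robot and the scene stay as the last step left them, time stands still between calls to the robot, and variables do not carry over. Pictures are saved under pics/ and viewed, at most 10 in all, crops included, and the job is handed in when it is done.

```bash
ls; mkdir -p pics; cat > h.py <<'E'
import numpy as np,cv2
from plant import telemetry,cams
def save(n,f,crop=None,s=1):
    im=cams.grab_frame(n)[:,:,::-1]
    cv2.imwrite('pics/full_'+f,im)
    if crop: x0,y0,x1,y1=crop; im=im[y0:y1,x0:x1]
    cv2.imwrite('pics/'+f,cv2.resize(im,None,fx=s,fy=s,interpolation=cv2.INTER_CUBIC))
def ray(n,u,v,z,info=None):
    c=info or cams.camera_info(n); E=np.array(c['extrinsics'])
    d=E[:3,:3]@np.array([(u-c['cx'])/c['fx'],(v-c['cy'])/c['fy'],1]); o=E[:3,3]
    return o+d*(z-o[2])/d[2]
def pix(n,p,info=None):
    c=info or cams.camera_info(n); E=np.array(c['extrinsics'])
    q=E[:3,:3].T@(np.array(p)-E[:3,3]); return q[0]/q[2]*c['fx']+c['cx'],q[1]/q[2]*c['fy']+c['cy']
E
python3 - <<'E'
from h import *
save('top','t0.png',None,1.25); save('scene','s0.png',None,1.25)
for n in('top','scene'): print(n,np.round(cams.camera_info(n)['extrinsics'],3).tolist(), cams.camera_info(n)['fx'])
print(telemetry.read_state())
E
```

```text
pics
top [[0.013, -0.987, 0.161, 0.283], [-1.0, -0.015, -0.009, 0.089], [0.011, -0.161, -0.987, 1.561], [0.0, 0.0, 0.0, 1.0]] 515.2029660051729
scene [[-0.818, 0.497, -0.291, 0.819], [0.576, 0.712, -0.402, 0.5], [0.008, -0.496, -0.868, 1.012], [0.0, 0.0, 0.0, 1.0]] 416.53265425876236
{'time_s': 0.1, 'joints': array([-1.35748793,  0.4179151 , -0.01030973,  1.61412227,  0.00469458,
        1.1107264 , -0.05300808]), 'dq': array([-0.0021515 , -0.00235182,  0.00025152,  0.0002337 ,  0.00103177,
        0.00084863,  0.00054191]), 'joint_efforts': array([ 1.61802043e-03, -8.65809274e+01,  6.80480227e-01, -4.35634661e+01,
        1.91698020e-02,  5.02870971e-03,  5.89128285e-05]), 'tool_pos': array([0.15745927, 0.60450247, 0.23071881]), 'orientation': array([-3.99156039e-01, -3.11606552e+00,  1.79907785e-03]), 'contact_force': array([-0.67477063,  0.49372447,  0.40176418]), 'moment': array([ 0.02154884,  0.02948306, -0.01233114]), 'grasp_force': 0.0, 'grip_width': 0.9968119835510458}
```

View pics/t0.png

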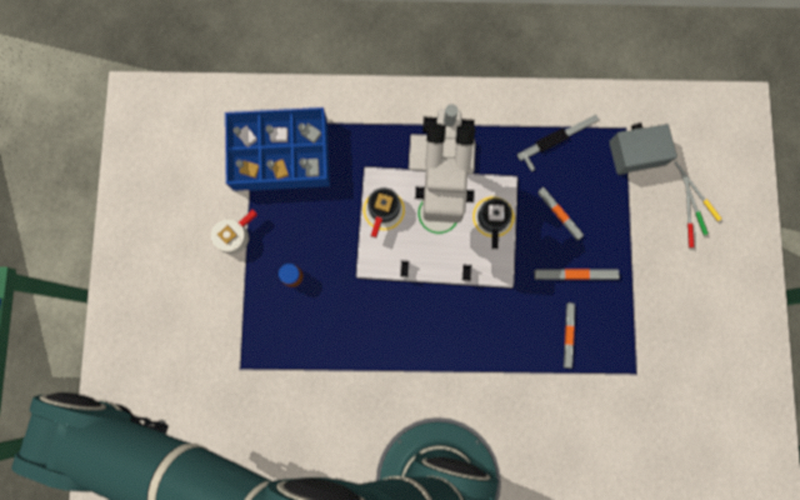

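View pics/s0.png

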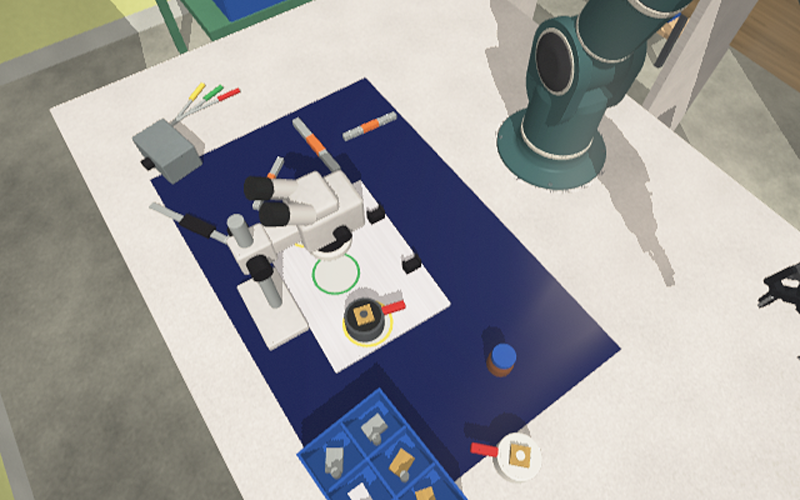

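The plate, the scope, the brass pot (left ring, pixel ~(384,204)), the steel pot (right) and the jar (290,275) are all visible. The largest bar is the one at (577,274), lying roughly along y. Next is an enlarged crop to measure from.

```bash
python3 - <<'E'
import cv2
im=cv2.imread('pics/full_t0.png')
cv2.imwrite('pics/t0c.png',cv2.resize(im[130:235,280:435],None,fx=5,fy=5,interpolation=cv2.INTER_CUBIC))
cv2.imwrite('pics/t0d.png',cv2.resize(im[185:285,400:520],None,fx=5,fy=5,interpolation=cv2.INTER_CUBIC))
E
```

```text
(no output)
```

View pics/t0c.png

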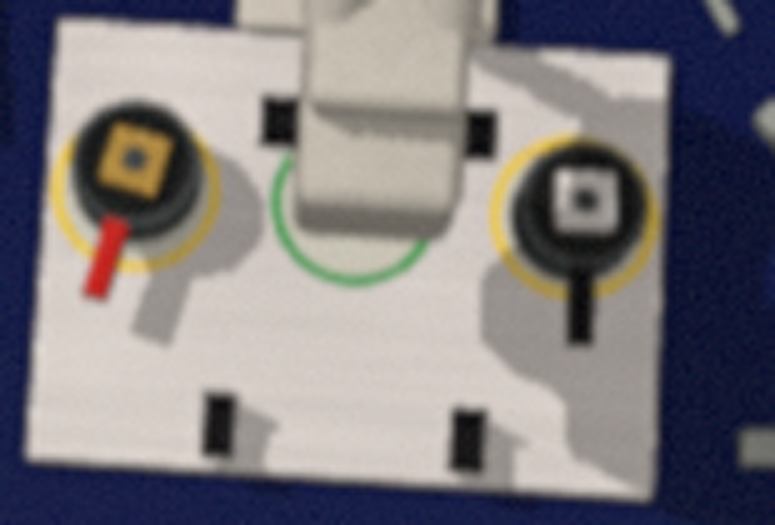

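The crop shows the plate corners at (57,18), (670,56), (655,498) and (25,460), the brass pot with its red handle running from (115,220) to (97,297), and the black scope knobs at (280,120) and (480,135).

```bash
cat >> h.py <<'E'
from scipy.optimize import least_squares
def station():
    px=[(57,18),(670,56),(655,498),(25,460)]; L=[(.105,.19),(.105,-.19),(-.17,-.19),(-.17,.19)]
    W=np.array([ray('top',280+u/5,130+v/5,.012)[:2] for u,v in px]); L=np.array(L)
    def f(p): c,s=np.cos(p[2]),np.sin(p[2]); return ((L@np.array([[c,s],[-s,c]])+p[:2])-W).ravel()
    r=least_squares(f,[.5,0,0]); return r.x,r.fun
E
python3 - <<'E'
from h import *
p,f=station(); print(p,np.round(f*1e3,1))
c,s=np.cos(p[2]),np.sin(p[2]); R=np.array([[c,-s],[s,c]])
loc=lambda w:R.T@(w[:2]-p[:2])
C=lambda u,v,z:ray('top',280+u/5,130+v/5,z)
for n,q in dict(insert=(135,159,.066),hbase=(115,220,.058),hend=(97,297,.055),greenbot=(355,285,.012),greenleft=(272,205,.012),sadL=(218,395,.034),sadR=(468,410,.034),steelins=(585,200,.066),knobL=(262,120,.25),knobR=(497,135,.25)).items():
    w=C(*q); print(n,np.round(w,4),np.round(loc(w),4))
im=cv2.imread('pics/full_t0.png').astype(int); sub=im[205:235,420:505]
m=((sub[:,:,2]>90)).astype(np.uint8)
n,l,st,ce=cv2.connectedComponentsWithStats(m); k=1+np.argmax(st[1:,4])
ys,xs=np.where(l==k); r=cv2.minAreaRect(np.c_[xs+420,ys+205].astype(np.float32)); print(r)
b=cv2.boxPoints(r); print(np.round([ray('top',u,v,.018) for u,v in b],4), np.round(ray('top',*r[0],.018),4))
w=ray('top',290/1.25,272/1.25,.06);print('jar',w)
E
```

```text
[ 0.6354773   0.00121086 -0.04656345] [-1.3 -1.1 -0.9  1.2  1.   0.9  1.2 -1. ]
insert [0.6481 0.1353 0.066 ] [0.0064 0.1346]
hbase [0.6125 0.1468 0.058 ] [-0.0297  0.1443]
hend [0.5662 0.1566 0.055 ] [-0.0764  0.152 ]
greenbot [0.5842 0.0008 0.012 ] [-0.0512 -0.0028]
greenleft [0.6336 0.0521 0.012 ] [-0.0043  0.0508]
sadL [0.5116 0.0838 0.034 ] [-0.1276  0.0767]
sadR [ 0.5047 -0.0662  0.034 ] [-0.1275 -0.0734]
steelins [ 0.6273 -0.1328  0.066 ] [-0.0019 -0.1342]
knobL [0.6252 0.0636 0.25  ] [-0.0132  0.0618]
knobR [ 0.6191 -0.0596  0.25  ] [-0.0135 -0.0615]
((461.5, 219.0), (8.0, 65.0), 90.0)
[[ 0.5003 -0.2358  0.018 ]
 [ 0.5033 -0.4334  0.018 ]
 [ 0.4788 -0.4324  0.018 ]
 [ 0.4759 -0.2353  0.018 ]] [ 0.4896 -0.3342  0.018 ]
jar [0.47816225 0.35202351 0.06      ]
```

View pics/t0d.png

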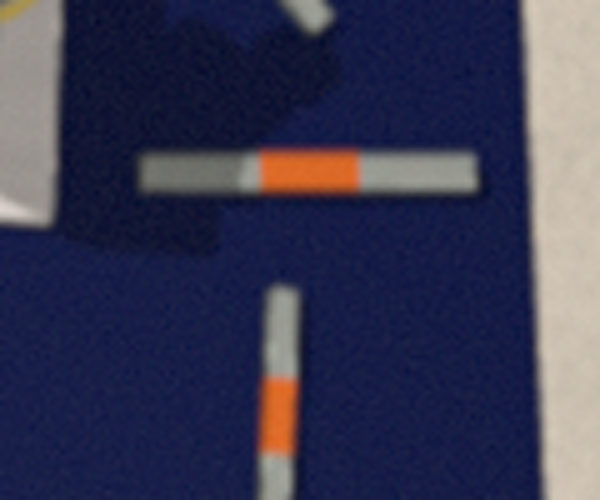

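The bar centre is at about (0.489, -0.335) and runs along y. The station is at (0.6355, 0.001) with yaw -2.7°. The brass pot is at (0.648, 0.135), and its handle already lines up with the tool's x axis. The moves can't tilt the tool, so I plan to grip the handle, swing it towards +y, and push in axially from the side.

```bash
python3 -m inch '[[41,-45,-10,0],[82,-90,-20,0],[123,-135,-40,0],[164,-180,-60,0],[205,-225,-70,0],[246,-270,-70,0],[287,-315,-70,0],[328,-360,-70,0],[370,-404,-70,0],[411,-449,-70,0]]' 0.0
python3 -m inch '[[0,0,0,0],[0,0,0,0]]'
python3 - <<'E'
from h import *
s=telemetry.read_state(); print(s['tool_pos'],s['orientation'],s['joints'])
save('wrist','w1.png'); save('scene','s1.png',None,1.25)
print(np.round(cams.camera_info('wrist')['extrinsics'],3).tolist())
E
```

```text
time_s: 1.35
tool_pos: [0.5696, 0.1543, 0.1611]
orientation: [-0.399, -3.116, 0.0]
contact_force: [0.1, 1.1, 0.7]
grip_width: 0.997
grasp_force: 0.0
time_s: 1.6
tool_pos: [0.5681, 0.156, 0.1608]
orientation: [-0.399, -3.115, 0.0]
contact_force: [-0.0, -0.0, 0.1]
grip_width: 0.997
grasp_force: 0.0
[0.56813751 0.15597233 0.16082906] [-3.99117882e-01 -3.11530381e+00  3.67697692e-04] [-0.48641075  0.43546682  0.21345602  1.77706631 -0.11090809  0.9415633
  1.08912283]
[[0.25, 0.935, 0.252, 0.504], [0.968, -0.241, -0.065, 0.173], [-0.0, 0.261, -0.965, 0.304], [0.0, 0.0, 0.0, 1.0]]
```

View pics/w1.png

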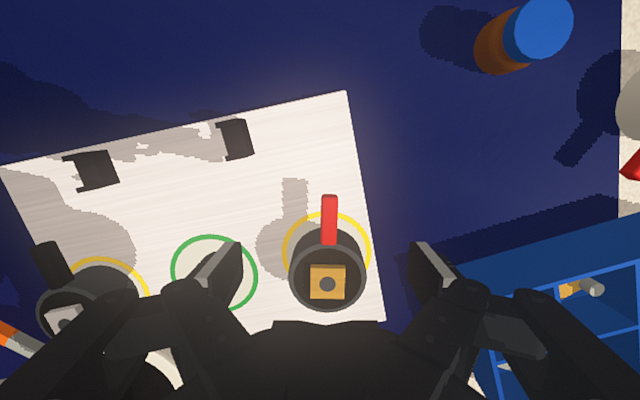

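View pics/s1.png

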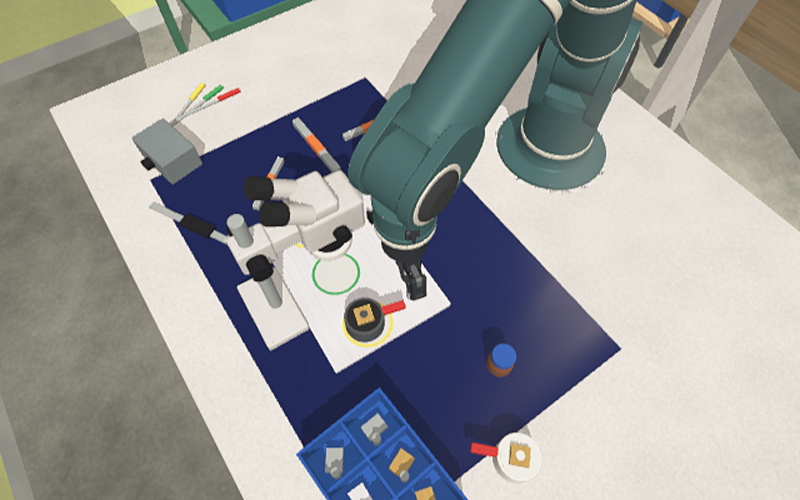

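```bash
python3 - <<'E'
from h import *
for u,v,z in[(329,196,.058),(329,246,.058),(327.5,283,.066),(309,266,.066),(346,266,.066),(213,233,.012),(172,270,.012),(257,272,.012)]: print(np.round(ray('wrist',u,v,z),4))
print(np.round(pix('wrist',telemetry.read_state()['tool_pos']),1))
E
```

```text
[0.5653 0.1611 0.058 ]
[0.6137 0.1488 0.058 ]
[0.6476 0.1386 0.066 ]
[0.6254 0.126  0.066 ]
[0.6342 0.1603 0.066 ]
[0.5859 0.0209 0.012 ]
[ 0.6178 -0.0423  0.012 ]
[0.6453 0.0538 0.012 ]
[325.7 247.2]
```

The handle is centred between the fingers, so I go down and grip it.

```bash
python3 -m inch '[[0,2,-40,0],[0,2,-80,0],[0,2,-110,0],[0,2,-125,0],[0,2,-130,0],[0,2,-130,0],[0,2,-130,0]]' 0.0
python3 -m inch '[[0,0,0,0],[0,0,0,0],[0,0,0,0],[0,0,0,0],[0,0,0,0],[0,0,0,0]]' 1.0 40
```

```text
time_s: 2.58
tool_pos: [0.5691, 0.1581, 0.0323]
orientation: [0.399, 3.115, 0.001]
contact_force: [0.4, -0.4, -0.4]
grip_width: 1.0
grasp_force: 0.0
time_s: 3.32
tool_pos: [0.5685, 0.1579, 0.0314]
orientation: [0.399, 3.116, -0.0]
contact_force: [-2.9, 0.2, 5.4]
grip_width: 0.179
grasp_force: 40.1
```

```bash
python3 - <<'E'
import numpy as np
T=np.array([.5685,.158]);r=.0822;a0=np.deg2rad(165.2);C0=T-r*np.array([np.cos(a0),np.sin(a0)])
print(C0)
C1=np.array([.640,.101])
for k in range(1,11):
    f=k/10;a=a0-np.deg2rad(78)*f;C=C0+(C1-C0)*f
    print(np.round((C+r*np.array([np.cos(a),np.sin(a)])-T)*1e3,0),round(-78*f,1))
E
```

```text
[0.64797288 0.13700236]
[3. 7.] -7.8
[ 7. 13.] -15.6
[12. 19.] -23.4
[19. 24.] -31.2
[27. 27.] -39.0
[36. 30.] -46.8
[45. 31.] -54.6
[55. 30.] -62.4
[65. 28.] -70.2
[76. 25.] -78.0
```

```bash
python3 -m inch '[[3,7,0,-7.8],[7,13,0,-15.6],[12,19,0,-23.4],[19,24,0,-31.2],[27,27,0,-39],[36,30,0,-46.8],[45,31,0,-54.6],[55,30,0,-62.4],[65,28,0,-70.2],[76,25,0,-78]]'
python3 -m inch '[[0,0,0,0],[0,0,0,0]]'
python3 - <<'E'
from h import *
s=telemetry.read_state(); print(s['joints'])
a=cv2.resize(cams.grab_frame('top')[100:260,240:420,::-1],None,fx=2.5,fy=2.5,interpolation=2)
b=cams.grab_frame('scene')[120:320,140:480,::-1]
b=cv2.resize(b,None,fx=400/340*1,fy=400/340)
h=max(a.shape[0],b.shape[0]); c=np.zeros((h,a.shape[1]+b.shape[1],3),np.uint8); c[:a.shape[0],:a.shape[1]]=a;c[:b.shape[0],a.shape[1]:]=b
cv2.imwrite('pics/c2.png',c);print(c.shape)
E
```

```text
time_s: 4.58
tool_pos: [0.6449, 0.1839, 0.0315]
orientation: [-2.274, -2.166, -0.001]
contact_force: [-0.3, 3.4, 3.7]
grip_width: 0.176
grasp_force: 40.0
time_s: 4.82
tool_pos: [0.6448, 0.1832, 0.0315]
orientation: [2.267, 2.174, 0.001]
contact_force: [2.5, 3.9, 3.4]
grip_width: 0.182
grasp_force: 40.0
[-0.67223017  0.78673896  0.51120741  1.63126133 -0.47893296  0.85016262
 -0.00715271]
(400, 850, 3)
```

View pics/c2.png

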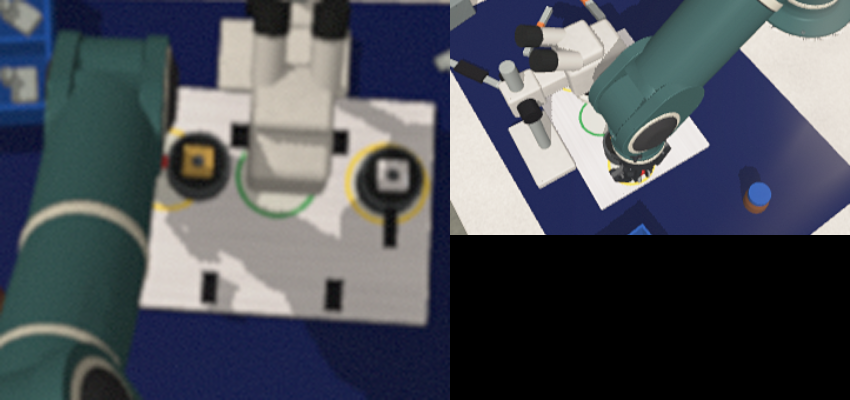

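The pot now sits with its handle pointing +y: insert at (197,162), arm edge at 175, knob at 232. There is about 50 mm of clearance, so I slide it 35 mm closer.

```bash
python3 -c "
from h import *
print(ray('top',240+197/2.5,100+162/2.5,.066))"
python3 -m inch '[[0,-9,0,0],[-1,-18,0,0],[-1,-27,0,0],[-2,-35,0,0],[-2,-35,0,0],[-2,-35,0,0]]'
python3 - <<'E'
from h import *
save('top','t3.png',(240,100,420,260),2.5)
E
```

```text
[0.63948751 0.10005761 0.066     ]
time_s: 5.68
tool_pos: [0.6424, 0.1473, 0.0312]
orientation: [2.271, 2.171, -0.001]
contact_force: [0.2, -2.8, 2.8]
grip_width: 0.178
grasp_force: 40.0
```

View pics/t3.png

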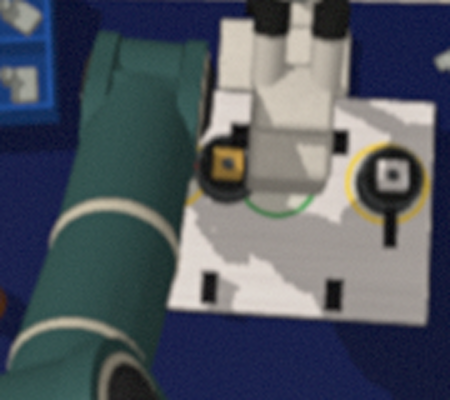

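```bash
python3 - <<'E'
from h import *
for z in(.3,.35,.4,.45): print(z,np.round(ray('top',240+160/2.5,100+35/2.5,z),3),np.round(ray('top',240+85/2.5,100+70/2.5,z)[1]-ray('top',240+210/2.5,100+70/2.5,z)[1],3))
print(ray('top',240+228/2.5,100+163/2.5,.066))
E
python3 -m inch '[[0,0,0,0],[0,0,0,0],[0,0,0,0],[0,0,0,0],[0,0,0,0]]' 0.0
python3 -m inch '[[0,1,10,0],[0,4,40,0],[-10,10,90,0],[-40,10,140,0],[-90,0,170,0],[-150,0,170,3.5],[-210,0,170,3.5],[-240,-50,170,3.5],[-240,-110,170,3.5],[-240,-170,170,3.5]]'
```

```text
0.3 [0.716 0.138 0.3  ] 0.127
0.35 [0.699 0.136 0.35 ] 0.122
0.4 [0.682 0.134 0.4  ] 0.117
0.45 [0.664 0.132 0.45 ] 0.112
[0.63885566 0.06315096 0.066     ]
time_s: 6.35
tool_pos: [0.6425, 0.1479, 0.0312]
orientation: [-2.271, -2.17, 0.0]
contact_force: [-0.3, -0.5, -0.3]
grip_width: 1.001
grasp_force: 0.0
time_s: 7.6
tool_pos: [0.4022, -0.0235, 0.202]
orientation: [-2.202, -2.24, -0.004]
contact_force: [0.7, 0.3, -0.1]
grip_width: 0.999
grasp_force: 0.0
```

```bash
python3 -m inch '[[20,-55,0,0],[40,-110,0,0],[60,-165,0,0],[86,-220,-20,0],[86,-273,-60,0],[86,-273,-110,0],[86,-273,-150,0],[86,-273,-180,0],[86,-273,-195,0],[86,-273,-197,0]]' 0.4
python3 -m inch '[[0,0,0,0],[0,0,0,0]]'
python3 -m inch '[[0,0,0,0],[0,0,0,0],[0,0,0,0],[0,0,0,0],[0,0,0,0]]' 1.0 80
```

```text
time_s: 8.85
tool_pos: [0.4886, -0.2952, 0.0044]
orientation: [-2.204, -2.239, 0.0]
contact_force: [0.4, -0.1, 1.0]
grip_width: 0.602
grasp_force: 0.0
time_s: 9.1
tool_pos: [0.4891, -0.2954, 0.0053]
orientation: [2.203, 2.238, 0.001]
contact_force: [-0.4, 0.9, 0.5]
grip_width: 0.598
grasp_force: 0.0
time_s: 9.72
tool_pos: [0.4887, -0.2952, 0.0049]
orientation: [2.204, 2.239, 0.001]
contact_force: [-3.0, 3.1, 12.5]
grip_width: 0.207
grasp_force: 79.0
```

```bash
python3 -c "
from h import *
for u,v in((328,185),(228,190),(328,110)): print(np.round(ray('top',u/1.25,v/1.25,.07),3))"
python3 -m inch '[[0,0,10,0],[-10,0,40,0],[-40,0,90,0],[-70,0,140,0],[-88,0,190,-3.5],[-88,50,196,-3.5],[-88,105,196,-3.5],[-88,160,196,-3.5],[-88,215,196,-3.5],[-88,270,196,-3.5]]'
python3 -m inch '[[0,55,0,0],[0,110,0,0],[0,165,0,0],[0,220,0,0],[0,270,0,0],[20,310,0,0],[60,340,0,0],[110,343,0,0],[160,343,0,0],[210,343,0,0]]'
```

```text
[0.687 0.269 0.07 ]
[0.671 0.506 0.07 ]
[0.875 0.275 0.07 ]
time_s: 10.98
tool_pos: [0.4001, -0.0234, 0.2006]
orientation: [-2.271, -2.17, -0.002]
contact_force: [1.3, 0.2, -2.2]
grip_width: 0.203
grasp_force: 78.8
time_s: 12.22
tool_pos: [0.6119, 0.3177, 0.2004]
orientation: [2.271, 2.171, -0.001]
contact_force: [-0.4, 1.0, -1.4]
grip_width: 0.21
grasp_force: 78.8
```

```bash
cat >> h.py <<'E'
def blobs(im,x0,y0,x1,y1):
    h=cv2.cvtColor(im,cv2.COLOR_RGB2HSV)[y0:y1,x0:x1]; out={}
    for n,lo,hi in(('red',(0,150,90),(7,255,255)),('brass',(12,90,110),(22,230,255)),('orange',(5,190,150),(14,255,255))):
        m=cv2.inRange(h,lo,hi); k,l,st,ce=cv2.connectedComponentsWithStats(m)
        if k>1:
            i=1+np.argmax(st[1:,4]); ys,xs=np.where(l==i)
            out[n]=(st[i,4],np.round(ce[i]+[x0,y0],1),(xs.min()+x0,xs.max()+x0,ys.min()+y0,ys.max()+y0))
    return out
E
python3 - <<'E'
from h import *
im=cams.grab_frame('top'); cv2.imwrite('pics/t4.png',im[:,:,::-1])
b=blobs(im,240,120,360,200); print(b)
if 'brass' in b: print(ray('top',*b['brass'][1],.066))
if 'red' in b:
    e=b['red'][2]; print(ray('top',e[0],b['red'][1][1],.058))
old=cv2.imread('pics/full_t0.png')[:,:,::-1].copy(); b=blobs(old,280,130,330,200);print(b,ray('top',*b['brass'][1],.066))
E
```

```text
{'red': (np.int32(57), array([310.8, 164.9]), (np.int64(304), np.int64(318), np.int64(163), np.int64(167))), 'brass': (np.int32(127), array([330.8, 165.1]), (np.int64(325), np.int64(337), np.int64(159), np.int64(171))), 'orange': (np.int32(83), array([255.6, 161.4]), (np.int64(249), np.int64(262), np.int64(158), np.int64(165)))}
[0.63914172 0.06434483 0.066     ]
[0.64038146 0.14435123 0.058     ]
{'red': (np.int32(64), array([301.1, 180.2]), (np.int64(298), np.int64(305), np.int64(173), np.int64(188))), 'brass': (np.int32(130), array([306.5, 161.5]), (np.int64(300), np.int64(313), np.int64(155), np.int64(168))), 'orange': (np.int32(1), array([299., 181.]), (np.int64(299), np.int64(299), np.int64(181), np.int64(181)))} [0.64897666 0.13682911 0.066     ]
```

```bash
python3 -m inch '[[20,-10,-10,0],[38,-19,-30,0],[38,-19,-70,0],[38,-19,-105,0],[38,-19,-130,0],[38,-19,-142,0],[38,-19,-146,0],[38,-19,-146,0],[38,-19,-146,0]]'
python3 - <<'E'
from h import *
im=cams.grab_frame('top'); cv2.imwrite('pics/t5.png',im[:,:,::-1])
b=blobs(im,240,120,360,200); print(b)
for p in((.6485,.299,.072),(.646,.259,.068),(.642,.159,.068),(.642,.147,.058)): print(np.round(pix('top',p),1))
wi=cams.camera_info('wrist'); im=cams.grab_frame('wrist'); cv2.imwrite('pics/w5.png',im[:,:,::-1]); print(blobs(im,0,0,640,400)); print(pix('wrist',(.642,.147,.058),wi),pix('wrist',(.642,.159,.068),wi))
E
```

```text
time_s: 13.4
tool_pos: [0.649, 0.299, 0.0553]
orientation: [2.271, 2.17, 0.002]
contact_force: [-0.8, -0.6, -2.0]
grip_width: 0.202
grasp_force: 79.1
{'red': (np.int32(57), array([310.8, 164.8]), (np.int64(304), np.int64(318), np.int64(163), np.int64(167))), 'brass': (np.int32(131), array([330.8, 165.1]), (np.int64(325), np.int64(337), np.int64(159), np.int64(171))), 'orange': (np.int32(72), array([267.9, 161.3]), (np.int64(262), np.int64(274), np.int64(158), np.int64(164)))}
[251.7 160.3]
[265.3 161.7]
[299.  163.5]
[303.1 164.4]
{'red': (np.int32(4), array([344. , 299.5]), (np.int64(344), np.int64(344), np.int64(298), np.int64(301))), 'brass': (np.int32(1448), array([323.4, 300.7]), (np.int64(306), np.int64(343), np.int64(273), np.int64(323))), 'orange': (np.int32(1505), array([327.2, 301.2]), (np.int64(306), np.int64(344), np.int64(273), np.int64(324)))}
(np.float64(324.996879056398), np.float64(449.44387085164755)) (np.float64(324.2031951329239), np.float64(453.44110415157235))
```

View pics/w5.png

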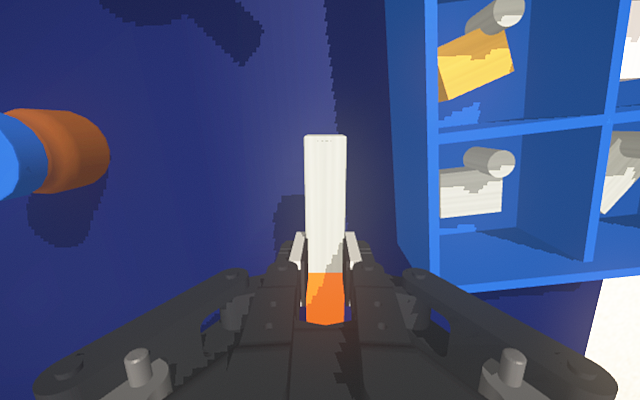

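The bar is straight and centred in the jaws, with the bin clear of the fingers. Now I push axially along the station's -y.

```bash
python3 -m inch '[[0,-5,0,0],[0,-10,0,0],[-1,-14,0,0],[-1,-18,0,0],[-1,-22,0,0],[-1,-26,0,0],[-1,-30,0,0],[-2,-34,0,0],[-2,-38,0,0],[-2,-40,0,0]]'
cat > m.py <<'E'
from h import *
im=cams.grab_frame('top'); b=blobs(im,240,120,380,200); print(b)
if 'brass' in b: print('pot',ray('top',*b['brass'][1],.066))
if 'red' in b: print(ray('top',*b['red'][1],.058))
E
python3 m.py
```

```text
time_s: 14.75
tool_pos: [0.6465, 0.2585, 0.0543]
orientation: [2.271, 2.17, -0.0]
contact_force: [0.6, 3.5, -2.2]
grip_width: 0.209
grasp_force: 79.1
{'red': (np.int32(57), array([320.3, 165.6]), (np.int64(313), np.int64(328), np.int64(164), np.int64(167))), 'brass': (np.int32(42), array([336.4, 166.1]), (np.int64(335), np.int64(338), np.int64(160), np.int64(171))), 'orange': (np.int32(64), array([282.2, 162.5]), (np.int64(277), np.int64(287), np.int64(160), np.int64(165)))}
pot [0.63635747 0.04764801 0.066     ]
[0.63901259 0.09559296 0.058     ]
```

```bash
python3 -c "
from h import *
print(ray('top',320.3,165.6,.058)-ray('top',310.8,164.8,.058))"
python3 -m inch '[[0,-4,0,0],[0,-8,0,0],[-1,-12,0,0],[-1,-16,0,0],[-1,-20,0,0],[-1,-24,0,0],[-1,-27,0,0],[-1,-29,0,0],[-1,-30,0,0],[-1,-30,0,0]]'
python3 m.py
```

```text
[-0.00199954 -0.02844089  0.        ]
time_s: 16.05
tool_pos: [0.6455, 0.2286, 0.0543]
orientation: [2.271, 2.17, -0.0]
contact_force: [-0.7, 2.2, -2.0]
grip_width: 0.21
grasp_force: 79.1
{'red': (np.int32(52), array([330.7, 166.3]), (np.int64(323), np.int64(337), np.int64(165), np.int64(168))), 'brass': (np.int32(49), array([315.3, 177.9]), (np.int64(305), np.int64(323), np.int64(168), np.int64(184))), 'orange': (np.int32(52), array([292.4, 163.3]), (np.int64(288), np.int64(297), np.int64(161), np.int64(166)))}
pot [0.59953651 0.1097992  0.066     ]
[0.63736249 0.06446711 0.058     ]
```

```bash
python3 -m inch '[[0,-2,0,0],[0,-3,0,0],[0,-4,0,0],[0,-4,0,0],[0,-4,0,0]]'
python3 - <<'E'
from h import *
im=cams.grab_frame('top'); print(blobs(im,300,140,380,175))
a=cv2.resize(im[140:190,290:370,::-1],None,fx=5,fy=5,interpolation=2)
i=cams.camera_info('scene'); im=cams.grab_frame('scene'); cv2.imwrite('pics/full_s6.png',im[:,:,::-1])
p,_=station(); c,s=np.cos(p[2]),np.sin(p[2])
P=lambda x,y,z:(p[0]+c*x-s*y,p[1]+s*x+c*y,z)
# predicted outlines: pot rim bottom/top, insert
im2=im[:,:,::-1].copy(); S=6;x0,y0,x1,y1=220,170,320,270
a2=cv2.resize(im2[y0:y1,x0:x1],None,fx=S,fy=S,interpolation=2)
for r,z,col in((.040,.058,(255,0,255)),(.040,.012,(0,255,255)),(.052,.012,(255,255,0))):
    pts=[pix('scene',P(r*np.cos(t),r*np.sin(t),z),i) for t in np.linspace(0,2*np.pi,80)]
    pts=((np.array(pts)+.5-[x0,y0])*S).astype(int); cv2.polylines(a2,[pts],True,col,1)
cv2.imwrite('pics/s6.png',a2)
E
```

```text
time_s: 16.73
tool_pos: [0.6455, 0.2246, 0.0543]
orientation: [2.271, 2.17, -0.0]
contact_force: [-0.3, 1.5, -1.5]
grip_width: 0.206
grasp_force: 79.1
{'red': (np.int32(47), array([331.6, 166.3]), (np.int64(325), np.int64(338), np.int64(165), np.int64(168))), 'brass': (np.int32(12), array([321.9, 171.5]), (np.int64(320), np.int64(323), np.int64(169), np.int64(174)))}
```

View pics/s6.png

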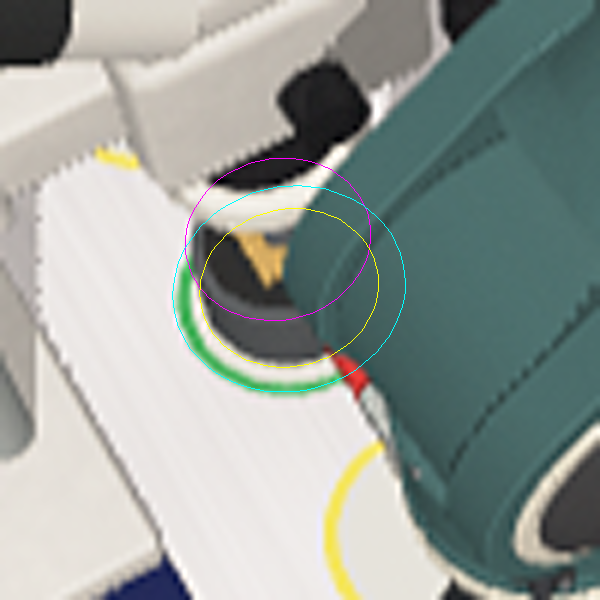

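The pot stands in the green ring, within about 3 mm judged by the overlay. Next I back the bar off straight, and cross-check the saddle position from the saved views.

```bash
python3 -m inch '[[0,4,0,0],[0,10,0,0],[1,25,0,0],[2,45,0,0],[2,60,20,0],[0,60,60,0],[-20,60,110,0],[-60,60,150,0],[-110,50,150,0],[-160,30,150,0]]'
python3 - <<'E'
from h import *
p,_=station(); c,s=np.cos(p[2]),np.sin(p[2]); R=np.array([[c,-s],[s,c]])
loc=lambda w:np.round((R.T@(w[:2]-p[:2]))*1e3,1)
# top: dark pixel centroids
im=cv2.imread('pics/full_t0.png'); g=im.max(axis=2)
for x0,x1,y0,y1 in((280+190//5,280+250//5,130+370//5,130+480//5),(280+435//5,280+495//5,130+390//5,130+495//5)):
    m=(g[y0:y1,x0:x1]<70).astype(np.uint8); k,l,st,ce=cv2.connectedComponentsWithStats(m); i=1+np.argmax(st[1:,4])
    q=ce[i]+[x0,y0]; print('top',st[i],q,np.round(ray('top',*q,.040),4),loc(ray('top',*q,.040)))
im=cv2.imread('pics/full_w1.png'); g=im.max(axis=2)
E=np.array([[0.25,0.935,0.252,0.504],[0.968,-0.241,-0.065,0.173],[0,0.261,-0.965,0.304],[0,0,0,1]])
wi=dict(cams.camera_info('wrist')); wi['extrinsics']=E
for x0,x1,y0,y1 in((205,265,110,170),(55,125,140,200)):
    m=(g[y0:y1,x0:x1]<70).astype(np.uint8); k,l,st,ce=cv2.connectedComponentsWithStats(m); i=1+np.argmax(st[1:,4])
    hull=cv2.minAreaRect(np.argwhere(l==i)[:,::-1].astype(np.float32))
    bx=cv2.boxPoints(hull)+[x0,y0]
    print('wr',st[i],np.array(hull[0])+[x0,y0]); 
    for u,v in bx: print('   ',np.round([u,v],0),loc(ray('wrist',u,v,.044,wi)))
for L in((-.163,.075),(-.127,.075),(-.163,-.075),(-.127,-.075)):
    w=R@np.array(L)+p[:2]; print(L,np.round(pix('wrist',(*w,.044),wi),1))
E
```

```text
time_s: 18.08
tool_pos: [0.4839, 0.2564, 0.2046]
orientation: [-2.269, -2.173, -0.001]
contact_force: [0.9, -0.0, -0.9]
grip_width: 0.208
grasp_force: 79.1
top [ 3  6  6 11 50] [323.3  215.12] [0.4922 0.0844 0.04  ] [-147.    76.5]
top [ 4  5  6 11 57] [373.10526316 217.84210526] [ 0.4862 -0.0641  0.04  ] [-146.   -72.2]
wr [11  9 33 16 76] [233.08465385 123.69653511]
    [215. 127.] [-159.1   67.4]
    [218. 113.] [-169.5   73.6]
    [251. 121.] [-157.3  100.7]
    [248. 134.] [-146.6   94.9]
wr [  7  10  57  36 765] [ 89.95544434 168.0544548 ]
    [ 62. 154.] [-164.5  -80.9]
    [115. 149.] [-158.9  -30. ]
    [118. 182.] [-129.   -39.4]
    [ 65. 187.] [-134.6  -91.9]
(-0.163, 0.075) [221.8 120.1]
(-0.127, 0.075) [233.3 159.2]
(-0.163, -0.075) [ 68.  154.2]
(-0.127, -0.075) [ 84.5 190.9]
```

```bash
python3 -m inch '[[2,-50,0,0],[4,-100,0,0],[6,-150,0,0],[7,-190,-20,0],[7,-206,-50,0],[7,-206,-90,0],[7,-206,-120,0],[7,-206,-138,0],[7,-206,-144,0],[7,-206,-144,0]]'
python3 - <<'E'
from h import *
wi=cams.camera_info('wrist'); im=cams.grab_frame('wrist')[:,:,::-1]; cv2.imwrite('pics/w7.png',im)
im2=cams.grab_frame('top'); print(blobs(im2,300,180,420,260))
s=telemetry.read_state(); print(s['tool_pos'],s['orientation'],s['contact_force'])
p,_=station(); c,sn=np.cos(p[2]),np.sin(p[2]); R=np.array([[c,-sn],[sn,c]])
g=im.max(axis=2); E=np.array(wi['extrinsics']); print(np.round(E[:3],3).tolist())
for L in((-.163,.075),(-.127,.075),(-.163,.085),(-.127,.085),(-.163,-.085),(-.127,-.085)):
    w=R@np.array(L)+p[:2]; print(L,np.round(pix('wrist',(*w,.044),wi),1))
E
```

```text
time_s: 19.32
tool_pos: [0.493, 0.049, 0.0607]
orientation: [2.271, 2.171, 0.001]
contact_force: [0.4, 0.3, -3.1]
grip_width: 0.209
grasp_force: 79.1
{'brass': (np.int32(24), array([386.4, 185.5]), (np.int64(380), np.int64(392), np.int64(180), np.int64(189)))}
[0.49309623 0.04905498 0.06111155] [2.27077075e+00 2.17030926e+00 1.83543370e-03] [ 0.02265842 -0.017571   -1.52015137]
[[0.999, -0.043, -0.011, 0.496], [-0.044, -0.964, -0.261, 0.114], [0.001, 0.261, -0.965, 0.203]]
(-0.163, 0.075) [294.1 181.1]
(-0.127, 0.075) [355.3 181.3]
(-0.163, 0.085) [293.6 164.2]
(-0.127, 0.085) [355.8 164.3]
(-0.163, -0.085) [299.9 393.7]
(-0.127, -0.085) [348.6 393.8]
```

```bash
python3 - <<'E'
import cv2
g=cv2.imread('pics/w7.png').max(axis=2)
for r in (155,160,165,170,175,180,185,190): print(r,g[r,278:372:2].tolist())
E
```

```text
155 [99, 100, 99, 104, 72, 66, 209, 244, 240, 246, 238, 214, 222, 153, 188, 191, 196, 197, 193, 192, 196, 192, 192, 191, 193, 197, 198, 192, 195, 200, 200, 195, 193, 193, 177, 229, 225, 247, 244, 242, 241, 244, 245, 243, 245, 243, 244]
160 [99, 99, 100, 103, 73, 67, 200, 245, 241, 48, 60, 62, 61, 144, 185, 191, 196, 196, 192, 192, 196, 192, 191, 188, 191, 196, 198, 193, 193, 200, 199, 196, 192, 192, 126, 85, 88, 87, 76, 248, 243, 244, 245, 243, 245, 244, 244]
165 [98, 98, 98, 102, 105, 66, 190, 246, 184, 57, 64, 65, 62, 141, 184, 189, 196, 195, 193, 191, 196, 191, 191, 189, 191, 194, 197, 191, 195, 200, 197, 195, 190, 190, 123, 87, 90, 91, 88, 181, 245, 244, 244, 244, 245, 243, 243]
170 [98, 98, 97, 100, 84, 69, 196, 187, 140, 56, 60, 64, 60, 138, 184, 189, 196, 196, 192, 190, 195, 191, 190, 188, 191, 195, 196, 192, 194, 198, 198, 195, 190, 188, 110, 85, 88, 88, 87, 232, 244, 244, 243, 244, 244, 243, 244]
175 [96, 95, 96, 99, 69, 68, 178, 190, 139, 55, 61, 61, 58, 133, 183, 188, 196, 195, 193, 190, 193, 190, 189, 187, 190, 195, 195, 191, 193, 196, 197, 194, 190, 189, 98, 85, 88, 89, 83, 234, 243, 244, 243, 244, 244, 243, 243]
180 [95, 95, 96, 97, 100, 67, 154, 191, 154, 50, 58, 60, 59, 127, 182, 189, 193, 195, 191, 191, 191, 191, 188, 187, 190, 194, 193, 190, 192, 198, 196, 193, 190, 190, 96, 85, 87, 86, 81, 235, 243, 244, 243, 244, 244, 243, 243]
185 [95, 93, 95, 95, 80, 68, 150, 189, 154, 50, 58, 60, 59, 94, 182, 188, 193, 194, 192, 190, 192, 191, 188, 187, 189, 194, 193, 191, 192, 197, 196, 192, 190, 191, 79, 85, 87, 87, 76, 239, 242, 244, 242, 245, 243, 243, 242]
190 [94, 95, 98, 68, 72, 69, 109, 191, 175, 46, 56, 57, 56, 89, 183, 187, 192, 195, 193, 190, 192, 189, 186, 186, 188, 195, 192, 190, 192, 196, 197, 193, 188, 189, 76, 84, 84, 86, 70, 245, 243, 244, 242, 246, 243, 243, 242]
```

Numerically, the bar is centred in the slot to about 1 mm, so I lower it gently.

```bash
python3 -m inch '[[1,2,0,0],[1,2,-4,0],[1,2,-8,0],[1,2,-11,0],[1,2,-14,0],[1,2,-16,0],[1,2,-16,0]]'
python3 -m inch '[[0,0,-2,0],[0,0,-4,0],[0,0,-5,0],[0,0,-5,0],[0,0,-5,0]]'
```

```text
time_s: 20.3
tool_pos: [0.4935, 0.0508, 0.0441]
orientation: [-2.271, -2.17, 0.0]
contact_force: [-0.5, 0.1, -2.4]
grip_width: 0.208
grasp_force: 79.1
time_s: 20.92
tool_pos: [0.4935, 0.0508, 0.0393]
orientation: [-2.271, -2.17, 0.0]
contact_force: [0.5, 0.2, -2.5]
grip_width: 0.207
grasp_force: 79.2
```

```bash
python3 -m inch '[[0,0,-1,0],[0,0,-1,0],[0,0,-1,0]]'; python3 -m inch '[[0,0,-1,0],[0,0,-1,0],[0,0,-1,0]]'
```

```text
time_s: 21.3
tool_pos: [0.4936, 0.0508, 0.0388]
orientation: [-2.271, -2.17, -0.001]
contact_force: [-5.3, 0.3, 17.6]
grip_width: 0.206
grasp_force: 81.7
time_s: 21.68
tool_pos: [0.4937, 0.0508, 0.0388]
orientation: [-2.271, -2.169, -0.002]
contact_force: [-14.8, 0.5, 45.8]
grip_width: 0.208
grasp_force: 85.5
```

```bash
python3 -m inch '[[0,0,1,0],[0,0,1,0],[0,0,1,0]]'; python3 -m inch '[[0,0,0,0],[0,0,0,0],[0,0,0,0],[0,0,0,0],[0,0,0,0]]' 0.45
python3 -m inch '[[0,0,5,0],[0,0,20,0],[0,0,50,0],[0,0,90,0],[-30,0,130,0],[-80,40,150,0],[-100,100,150,0],[-100,160,150,0],[-100,160,150,0]]'
python3 - <<'E'
from h import *
im=cams.grab_frame('top'); cv2.imwrite('pics/t8.png',im[:,:,::-1])
b=blobs(im,300,150,420,260); print(b)
p,_=station(); c,s=np.cos(p[2]),np.sin(p[2]); R=np.array([[c,-s],[s,c]]); loc=lambda w:R.T@(w[:2]-p[:2])
if 'orange' in b: print('sleeve local',loc(ray('top',*b['orange'][1],.052)),b['orange'][2])
r=blobs(im,300,150,350,180); print(r)
# bar ends
row=int(round(b['orange'][1][1])); 
for rr in range(row-2,row+4): print(rr,im[rr,300:395:3].max(axis=1).tolist())
print('pred bar ends',pix('top',(*(R@[-.145,.1]+p[:2]),.05)),pix('top',(*(R@[-.145,-.1]+p[:2]),.05)),pix('top',(*(R@[-.145,0]+p[:2]),.05)))
sc=cams.grab_frame('scene'); cv2.imwrite('pics/s8.png',sc[:,:,::-1]); q=blobs(sc,220,150,330,270); print(q)
print('pred insert',pix('scene',(*p[:2],.066)))
E
```

```text
time_s: 22.05
tool_pos: [0.4936, 0.0508, 0.0388]
orientation: [-2.271, -2.17, -0.001]
contact_force: [-5.4, 0.1, 17.4]
grip_width: 0.209
grasp_force: 81.6
time_s: 22.68
tool_pos: [0.4935, 0.0508, 0.0382]
orientation: [2.271, 2.17, -0.0]
contact_force: [0.9, -1.0, -0.8]
grip_width: 0.547
grasp_force: 0.0
time_s: 23.8
tool_pos: [0.3927, 0.2145, 0.1891]
orientation: [-2.265, -2.176, -0.002]
contact_force: [-0.2, -1.3, 0.4]
grip_width: 0.546
grasp_force: 0.0
{'red': (np.int32(46), array([331.5, 166.3]), (np.int64(325), np.int64(337), np.int64(165), np.int64(168))), 'brass': (np.int32(14), array([382.2, 182.8]), (np.int64(379), np.int64(386), np.int64(179), np.int64(187))), 'orange': (np.int32(86), array([347.2, 215.2]), (np.int64(339), np.int64(356), np.int64(213), np.int64(218)))}
sleeve local [-0.14453426  0.0058713 ] (np.int64(339), np.int64(356), np.int64(213), np.int64(218))
{'red': (np.int32(46), array([331.5, 166.3]), (np.int64(325), np.int64(337), np.int64(165), np.int64(168))), 'brass': (np.int32(11), array([323.4, 166.2]), (np.int64(323), np.int64(324), np.int64(163), np.int64(
[... 1016 characters left out ...]
, 190, 192, 192, 199, 196, 146, 155, 151, 150, 152, 153, 155, 160, 172, 212, 216, 173]
pred bar ends (np.float64(315.42207896685363), np.float64(213.51436709516977)) (np.float64(382.8451558025352), np.float64(217.6212509902462)) (np.float64(349.1365725555263), np.float64(215.56798904848742))
{'red': (np.int32(115), array([278. , 228.2]), (np.int64(272), np.int64(284), np.int64(220), np.int64(237))), 'brass': (np.int32(94), array([267.4, 211.5]), (np.int64(259), np.int64(275), np.int64(206), np.int64(217))), 'orange': (np.int32(14), array([311.6, 190.5]), (np.int64(307), np.int64(316), np.int64(184), np.int64(197)))}
pred insert (np.float64(265.54477619181813), np.float64(207.67602665497776))
```

```bash
python3 -c "
from plant import finish_job
print(finish_job())"
```

```text
the job is handed in; nothing more can be done
None
```

I've handed the job in: by my last camera measurements the brass pot stands in the green ring within about 3 mm of centre, and the bar lies in both saddles, about 4–6 mm off centre along them; the hand-in returned no verdict.

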